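Tuck the flashing under the nest-box shingle

ROBOT

A 6-joint arm with a two-finger parallel gripper is mounted at the origin on a cart in front of the work surface, level with it; the furniture and walls round the work are solid. World frame = base frame: x ahead of the robot, y to its left, z up, the work surface at z = 0. Lengths are in m, angles in degrees, forces in N, time in s.
With the tool pointing down it reaches from about 0.35 to 0.925 m from the base axis. Payload 6.4 kg.
Tool frame: the origin (TCP) lies midway between the tips of the shut fingers; the grasp point (between the pads) lies 19 mm behind it; z points along the fingers, y is the direction in which the jaws open and shut (so a half turn about z gives the same grasp; the last joint's range is limited). The gripper opens to 85 mm and grips with 20 to 120 N. Pads are 22 mm wide; open, the fingers measure 114 mm over their backs; the gripper's body (76 mm by 85 mm) begins 54 mm behind the grasp point. The pads swing forward as they close: fully open they stand 13 mm farther back than shut.
Start: joints at [-77.298, 14.043, 89.255, -0, 76.702, -9.975], TCP at [0.251, -0.6, 0.231] pointing down, gripper open.
Joint ranges: [-179.41, 179.41], [-58.25, 129.5], [7.25, 145.43], [-54.29, 234.29], [11.92, 165.04], [-157.13, 157.13]. Speed limits (degrees/s): [147.25, 147.25, 180, 180, 180, 180].

INTERFACE

Orientations are given as a 3x3 rotation matrix whose columns are the frame's x, y, z axes.
In Python, from station import telemetry, imaging, order gives the robot as it stands.
- The arm moves only by the tool step_arm, never from a script. Its argument "rows" is a list of rows, each a list of 4 numbers: the shift along the world's x, y, z in cm, then the turn about the world's z in rad. A call has 1 to 10 rows; each row is the pose to reach, as a shift and turn from the pose commanded when the call began; what a row does not reach only later rows make up. A row lasts 1/12 s, in which the tool goes at most 41.7 mm and 7.16 degrees, less where a joint would pass 70% of its speed; a pose out of reach is approached as far as the arm can. A call with a gripper value outside its range is refused whole. "jaw" is the opening, from 0 (shut) to 1 (fully open), set as the call begins (left out, the last holds). The fingers move at their own pace and stop on an object; the grip force is fixed at half the most. Time passes only in rows, so rows that repeat a pose let the fingers close. It gives the time, the measured TCP pose, the force and the opening at its end, in the units of the state.
- telemetry.observe(): the state, without advancing time (a new reading comes with each control period).
- imaging.grab_frame(name): name is "scene" or "top"; returns a dict with "img" (420x560x3 uint8, red, green, blue), "depth" (420x560 float32, m along the optical axis (not along the pixel's ray), 0 where there is no reading), "fov_y" (degrees; the focal length in pixels is half the picture's height over the tangent of half this angle, whatever the lens; pixels are square), "cx", "cy" (the principal point, pixels), "extrinsics" (4x4, takes a point from world to camera coordinates). Camera axes: x right, y down, z forward; pixel columns grow to the right and rows downward; lengths in m; the calibration is good to about 2 mm. A picture is of the moment at which its call begins.
- order.close_job(): hands the job in, once; it reports no verdict.
The state is a dict: "clock": time; "joints": joint angles; "qvel": joint speeds; "effort": joint torques, N m; "eef_pos": TCP position; "tool_rot": TCP orientation; "ft_force": force on the tool from outside, world axes, zero at the start; "wrist_torque": the same for the moment, N m; "finger_gap": opening from 0.0 (shut) to 1.0 (fully open).
Only numpy, scipy, OpenCV 4.12 (cv2) and the standard library are available. Lean on these libraries where they do the work, as an engineer would, in place of code of your own. Each camera call takes 0.05 s, during which the arm holds its last target. There are 200 camera calls.

TASK

Pick up the L-shaped metal flashing strip and slide its flat leg under the lapped shingle on the nest-box roof board, all the way home against the hidden batten, square to the shingle and with neither end sticking out past the shingle's sides. Do not lift the shingle with strip or fingers, and leave the tools lying around alone. Finish while holding the strip pressed firmly flat on the board, ready for nailing: do not let go.

Things in the scene. Friction and masses are not known exactly. Their poses are not given: they have to be found in the camera images.
- flashing: loose aluminium L-strip, about 120 g, flat leg down on the bench, upright flange up. Origin: centre of the flat leg's underside; z up, y along its 140 mm length, +x from flange to free leading edge. Flat leg 90 mm (x -45 to +45), 3 mm thick. Flange folded double, 8 mm thick (x -45 to -37), 140 mm long, its top 39 mm above the underside: to be gripped there from above, a finger either side.
- nose (a point): middle of the flashing's leading edge, at its underside: 45 mm along +x from the flashing's origin; axes as the flashing
- board: fixed plywood roof board lying on the bench, 260 mm (x) by 220 mm (y) by 15 mm thick. Origin: centre of its underside, z up; its +x points up the roof, towards the shingles (turned up to 0.3 rad from world +x). Its bare lower part reaches from x = -130 mm to the shingle's lower edge at x = -30 mm.
- stop (a point): middle of the foot of the hidden batten's front face, on the board's top (15 mm above the bench), 10 mm along +x from the board's centre; axes as the board. The batten, 8 mm high and as wide as the shingle, is where the flashing's leading edge must come to rest, 40 mm in under the shingle.
- butt_edge (a point): middle of the lower (robot-side) edge of the lapped shingle, at its underside: 8 mm above the board's top when lying, 40 mm in front of the stop. The shingle is one wooden slab (scored as three tabs) 170 mm wide (along the board's y, centred), 7 mm thick; its top is 15 mm above the board's top. Behind it (from 82 mm behind this edge) the fixed upper course rises to 23 mm above the board's top.
- shingle (a joint): lift of the lapped shingle in rad about a line 85 mm behind its lower edge: 0 lying, grows as its lower edge is lifted (0.06 = 5 mm). Weakly sprung down: about 2 N at the edge lifts it.
- sanding_block: bystander: sanding block 55 x 95 x 28 mm, loose; origin under its centre
- tape_measure: bystander: tape measure 32 x 70 x 64 mm, loose; origin under its centre
- block_plane: bystander: block plane 46 x 150 x 45 mm, loose; origin under its centre

How it is judged:
By the outcome, as a careful person would: the job done as asked, in the order asked, and still so for the second after the job is handed in, while the arm keeps its last pose, push and grip.
It also fails if it takes over 38 s, if anything falls off the work surface, if the arm or the gripper's body presses on something with over 40 N, if the wrist force passes 120 N, or if a joint passes its speed limit or range.

## Working session

There is one attempt and no reset: what is moved stays moved. The work goes in short steps, Python scripts to look and compute and a tool call to move; the robot and the scene stay as the last step left them, time stands still between calls to the robot, and variables do not carry over. Pictures are saved under pics/ and viewed, about 8 in all and at most 12, crops included, and the job is handed in when it is done.

Besides the shell and the picture viewer there is one more tool, called after "Call:" as name(argument=value, ...) on one line, values as JSON. step_arm: Moves the arm, as the interface text tells. Its arguments: {"type":"object","properties":{"rows":{"type":"array","items":{"type":"array","items":{"type":"number"}}},"jaw":{"type":"number"}},"required":["rows"]}

```bash
mkdir -p pics; cat > h.py <<'E'
import numpy as np, cv2
from station import telemetry, imaging, order
def grab(n):
    f=imaging.grab_frame(n); f['f']=210/np.tan(np.radians(f['fov_y'])/2); return f
def cloud(f):
    d=f['depth']; v,u=np.mgrid[:d.shape[0],:d.shape[1]]
    p=np.stack([(u-f['cx'])/f['f']*d,(v-f['cy'])/f['f']*d,d,np.ones_like(d)],-1)
    w=p@np.linalg.inv(f['extrinsics']).T
    w=w[...,:3]; w[d==0]=np.nan; return w
def save(f,name,crop=None,s=1):
    im=f['img'][...,::-1]
    if crop: a,b,c,d=crop; im=im[a:b,c:d]
    cv2.imwrite('pics/'+name,cv2.resize(im,None,fx=s,fy=s,interpolation=cv2.INTER_CUBIC))
E
python3 - <<'E'
from h import *
o=telemetry.observe(); print(o)
fs=[]
for n in('scene','top'):
    f=grab(n); save(f,n+'0.png'); np.savez(n+'0.npz',**f); print(n,f['fov_y'],f['cx'],f['cy'],np.linalg.inv(f['extrinsics']).round(3).tolist())
    w=cloud(f); print(np.nanmin(w,(0,1)),np.nanmax(w,(0,1)))
E
```

```text
{'clock': 0.0, 'joints': array([-7.72980912e+01,  1.40842142e+01,  8.93254204e+01,  1.45732266e-03,
        7.67019163e+01, -9.97588642e+00]), 'qvel': array([-0.11865559,  0.07462765, -0.07618082, -0.03059043,  0.02824475,
       -0.01457975]), 'effort': array([-1.37285915e-03, -4.29514182e+01, -3.26124787e+01, -3.05187496e-04,
        5.39727291e-03,  3.30050227e-06]), 'eef_pos': array([ 0.25048552, -0.59919012,  0.23017448]), 'tool_rot': array([[ 9.22689915e-01,  3.85542680e-01, -4.03941058e-04],
       [ 3.85542722e-01, -9.22688020e-01,  1.90472550e-03],
       [ 3.61641399e-04, -1.91320755e-03, -9.99998104e-01]]), 'ft_force': array([ 0.31826284,  0.17568033, -0.58829429]), 'wrist_torque': array([ 0.01413019, -0.01631542,  0.00486603]), 'finger_gap': 1.000631689528689}
scene 56.541798372726056 283.8345146465831 210.10301988964127 [[-0.886, -0.229, 0.403, 0.074], [-0.464, 0.474, -0.749, 1.052], [-0.019, -0.85, -0.526, 0.733], [0.0, 0.0, 0.0, 1.0]]
[-0.59972065 -2.80330312 -0.88576466] [1.65445075 0.93620946 0.67664486]
top 44.942790994610064 278.23488294044733 196.12381136275633 [[0.025, -0.99, 0.138, 0.371], [-1.0, -0.023, 0.016, 0.066], [-0.013, -0.139, -0.99, 1.459], [0.0, 0.0, 0.0, 1.0]]
[-0.31817803 -0.67976818 -0.88756337] [1.49473878 1.34957001 1.40532846]
```

View pics/top0.png

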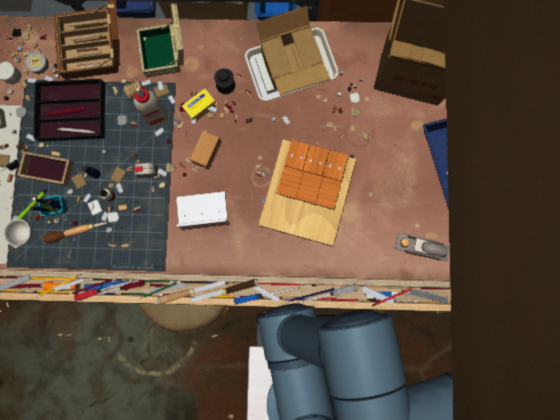

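View pics/scene0.png

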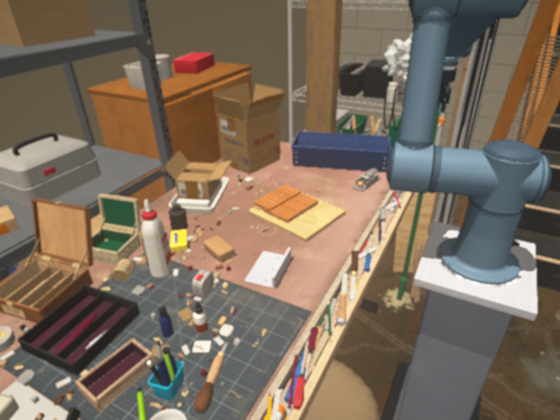

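The top view shows the board near pixel (308,190), shingle on its upper part, the flashing (white) near (203,210), the plane at (422,246), the sanding block at (205,149) and the tape (near 200,103). I'll measure them from depth.

```bash
cat > m.py <<'E'
from h import *
def rect(p): return cv2.minAreaRect((p[:,:2]*1000).astype(np.float32))
def load(n): return dict(np.load(n,allow_pickle=True))
E
python3 - <<'E'
from m import *
f=load('top0.npz'); w=cloud(f)
print('near obst z @ (200,500):',w[200,500],w[200,460])
def reg(u0,u1,v0,v1,z0,z1):
    s=w[v0:v1,u0:u1].reshape(-1,3); m=(s[:,2]>z0)&(s[:,2]<z1); return s[m]
print('bench z',np.nanmedian(w[225:240,235:250,2]))
for nm,a in dict(board=(255,362,130,250,.010,.05),shing=(255,362,130,250,.024,.05),flash_all=(170,235,180,235,-.01,.06),flange=(170,235,180,235,.025,.06)).items():
    p=reg(*a); print(nm,len(p),rect(p),np.percentile(p[:,2],[2,25,50,75,98]).round(4))
np.set_printoptions(linewidth=220)
print((w[186:232:3,175:232:4,2]*1000).round())
print((w[140:245:7,262:360:7,2]*1000).round())
save(f,'c1.png',(130,250,160,370),3.6)
E
```

```text
near obst z @ (200,500): [0.38138858 0.03500156 1.3861025 ] [0.38350623 0.03519008 1.37005042]
bench z 0.001077482546112729
board 6922 ((597.0106811523438, 1.875091552734375), (339.40716552734375, 299.8302307128906), 3.855393409729004) [0.0113 0.0161 0.0215 0.0343 0.0433]
shing 3285 ((588.00146484375, -1.0451202392578125), (198.8175811767578, 260.2713317871094), 73.44833374023438) [0.0256 0.0309 0.0348 0.039  0.0445]
flash_all 3553 ((538.6016235351562, 309.9002380371094), (160.2400665283203, 189.0560760498047), 1.7841137647628784) [-0.0045  0.0001  0.0027  0.0054  0.0401]
flange 163 ((489.04718017578125, 301.90362548828125), (8.825905799865723, 138.21652221679688), 7.879766941070557) [0.0277 0.0371 0.0398 0.0417 0.0466]
[[ 6.  2.  4.  3.  5. -2. -2. -1. -3.  6. -1.  5.  1.  0. -1.]
 [ 3.  1.  0.  3.  2.  1.  4.  2.  3.  3.  1. -4.  1.  0. -4.]
 [ 6. -0. nan  1.  2.  1.  2. -5. -2.  6.  0.  3.  6.  3.  4.]
 [-1. -2.  4.  0.  2. -0.  3.  4. 11.  1.  1.  1.  4.  4.  2.]
 [ 1.  4. 10.  8.  2.  5.  5.  8. -3.  4.  5.  1.  2.  1. -2.]
 [-2. -1.  0.  7.  0.  7.  3.  8. 15.  8.  6. -2.  1.  
[... 824 characters left out ...]
.  0. 19. 41. 42. 41. 40. 37. 40. 40. 39. 41. 17.]
 [ 2. -2. 16. 15. 33. 38. 46. 37. 43. 34. 44. 42. 19. 12.]
 [-2. -0. 16. 30. 31. 29. 31. 32. 30. 37. 34. 43.  5.  3.]
 [-0.  9. 17. 28. 31. 33. 35. 28. 31. 26. 38. 31. 21.  1.]
 [ 4. 19. 17. 33. 36. 30. 27. 32. 33. 35. 31. 34. 17.  5.]
 [-3. 12. 14. 15. 24. 27. 31. 32. 30. 29. 29. 17. 13.  6.]
 [ 3. 18. 20. 17. 14. 17. 17. 19. 34. 32. 36. 19.  2.  2.]
 [-4. 19. 15. 17. 20. 13. 11. 12. 18. 14. 19. 12.  4.  2.]
 [21. 18. 20. 10. 17. 17. 13. 18. 17. 13. 18. 16. -1.  1.]
 [13. 18. 17. 17. 20. 14. 18. 12. 14. 17. 16.  3.  3.  2.]
 [ 1. -5.  6. 22. 17. 14. 14. 20. 16. 16. 18.  5. -2.  3.]
 [ 0.  0. -3. -1.  1.  0.  3. 17. 20. 15. 17.  1.  4.  5.]]
```

View pics/c1.png

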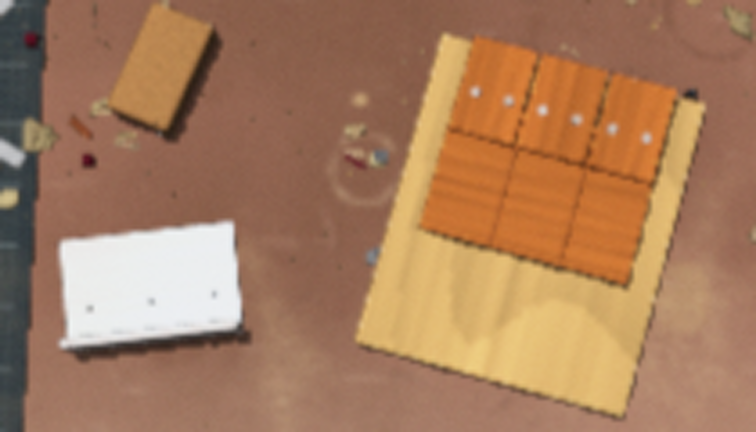

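The crop shows the flashing with its flange on the robot side (bottom, crop px (65,345)–(240,328)), leading edge upward, and the shingle's butt edge at crop px (421,230)–(628,285). Now I'll fit those edges accurately.

```bash
cat >> m.py <<'E'
def ray(f,uv,z):
    uv=np.atleast_2d(uv).astype(float); M=np.linalg.inv(f['extrinsics'])
    d=np.c_[(uv[:,0]-f['cx'])/f['f'],(uv[:,1]-f['cy'])/f['f'],np.ones(len(uv))]@M[:3,:3].T
    c=M[:3,3]; return c+d*((z-c[2])/d[:,2])[:,None]
def edge(f,a,b,n=25,h=6,trim=.1):
    """refine line a-b (pixels) at max gradient across it; returns refined endpoints line fit"""
    a,b=np.array(a,float),np.array(b,float); im=cv2.GaussianBlur(f['img'],(0,0),.7).astype(np.float32)
    for it in range(2):
        t=(b-a)/np.linalg.norm(b-a); nn=np.array([-t[1],t[0]]); s=np.arange(-h,h+.01,.25); P=[]
        for k in np.linspace(trim,1-trim,n):
            q=a+(b-a)*k+s[:,None]*nn
            v=cv2.remap(im,q[:,0].astype(np.float32)[None],q[:,1].astype(np.float32)[None],cv2.INTER_LINEAR)[0]
            g=np.abs(np.gradient(v,axis=0)).sum(1); i=g.argmax(); P.append(q[i])
        P=np.array(P); l=cv2.fitLine(P.astype(np.float32),cv2.DIST_HUBER,0,.01,.01).ravel()
        d,p=l[:2],l[2:]; a=p+d*((a-p)@d); b=p+d*((b-p)@d); h=2.5
    r=(P-p)@np.array([-d[1],d[0]]); return a,b,np.std(r)
def meet(l,m):
    c=lambda l:np.cross([*l[0],1],[*l[1],1]); x=np.cross(c(l),c(m)); return x[:2]/x[2]
E
python3 - <<'E'
from m import *
f=load('top0.npz'); c=lambda x,y:(160+x/3.6-.36,130+y/3.6-.36)
def quad(nm,pts,z):
    L=[edge(f,c(*pts[i]),c(*pts[(i+1)%4])) for i in range(4)]
    C=[meet(L[i-1],L[i]) for i in range(4)]; W=ray(f,C,z)
    print(nm,'res',[round(l[2],2) for l in L]); print(W.round(4)[:,:2].tolist())
    for i in range(4):
        e=W[(i+1)%4]-W[i]; print('  len',np.linalg.norm(e).round(4),'ang',np.degrees(np.arctan2(e[1],e[0])).round(2))
    return W
B=quad('board',[(358,343),(622,416),(705,103),(443,35)],.015)
print('board centre',B.mean(0))
l=edge(f,c(421,230),c(628,285)); W=ray(f,[l[0],l[1]],.030); print('butt',W,l[2])
Ls=edge(f,c(421,230),c(450,130)); Rs=edge(f,c(628,285),c(652,183)); 
W=ray(f,[meet(l,Ls),meet(l,Rs)],.030); e=W[0]-W[1]; print('butt corners',W.round(4).tolist(),np.linalg.norm(e),np.degrees(np.arctan2(e[1],e[0]))-90, W.mean(0))
F=quad('flash leg',[(65,325),(235,312),(233,222),(60,240)],.003)
l=edge(f,c(60,240),c(233,222)); ll=edge(f,c(60,240),c(62,320)); lr=edge(f,c(233,222),c(236,310))
W=ray(f,[meet(l,ll),meet(l,lr)],.003); e=W[0]-W[1]; print('lead',W.tolist(),np.linalg.norm(e),np.degrees(np.arctan2(e[1],e[0]))-90,W.mean(0))
E
```

```text
board res [np.float64(0.32), np.float64(0.25), np.float64(0.5), np.float64(0.25)]
[[0.4905, 0.144], [0.4371, -0.0678], [0.6916, -0.1331], [0.747, 0.0789]]
  len 0.2184 ang -104.15
  len 0.2628 ang -14.39
  len 0.219 ang 75.34
  len 0.2647 ang 165.75
board centre [0.59153913 0.0055174  0.015     ]
butt [[ 0.57513088  0.09403969  0.03      ]
 [ 0.53517597 -0.06957453  0.03      ]] 0.3858876491128246
butt corners [[0.5759, 0.097, 0.03], [0.5348, -0.0712, 0.03]] 0.173223226981339 -13.723154709793391 [0.55531535 0.01289568 0.03      ]
flash leg res [np.float64(0.21), np.float64(0.24), np.float64(0.21), np.float64(0.2)]
[[0.4802, 0.3745], [0.4996, 0.2344], [0.5866, 0.2471], [0.5669, 0.3849]]
  len 0.1414 ang -82.12
  len 0.088 ang 8.33
  len 0.1392 ang 98.16
  len 0.0873 ang -173.16
lead [[0.5672285760192668, 0.3850799844885376, 0.0029999999999998916], [0.5862034569021171, 0.2469822315088898, 0.0029999999999998916]] 0.13939524913907997 7.823554819045427 [0.57671602 0.31603111 0.003     ]
```

Call:
step_arm(rows=[[24,90.4,0,1.311],[24,90.4,0,1.311],[24,90.4,0,1.311],[24,90.4,0,1.311],[24,90.4,0,1.311],[24,90.4,0,1.311],[24,90.4,0,1.311],[24,90.4,0,1.311],[24,90.4,0,1.311],[24,90.4,0,1.311]], jaw=0.5)

```text
clock: 0.93
eef_pos: [0.3573, -0.195, 0.2309]
tool_rot: [[-0.08, 0.997, -0.0], [0.997, 0.08, 0.0], [0.0, -0.0, -1.0]]
ft_force: [0.2, -0.3, 0.0]
finger_gap: 0.5
```

Call:
step_arm(rows=[[13.3,50,-5,0.056],[13.3,50,-5,0.056],[13.3,50,-5,0.056],[13.3,50,-5,0.056],[13.3,50,-5,0.056],[13.3,50,-5,0.056],[13.3,50,-5,0.056],[13.3,50,-5,0.056],[13.3,50,-5,0.056],[13.3,50,-5,0.056]])

```text
clock: 1.77
eef_pos: [0.4638, 0.2061, 0.1907]
tool_rot: [[-0.131, 0.991, -0.0], [0.991, 0.131, -0.0], [-0.0, -0.0, -1.0]]
ft_force: [1.0, -0.9, 0.5]
finger_gap: 0.496
```

Call:
step_arm(rows=[[2.7,10,-4,0],[2.7,10,-4,0],[2.7,10,-4,0],[2.7,10,-4,0],[2.7,10,-4,0]])

```text
clock: 2.18
eef_pos: [0.4902, 0.3044, 0.1497]
tool_rot: [[-0.133, 0.991, -0.003], [0.991, 0.133, -0.001], [-0.001, -0.003, -1.0]]
ft_force: [-0.5, -0.5, 0.6]
finger_gap: 0.501
```

```bash
python3 - <<'E'
from m import *
o=telemetry.observe(); R=o['tool_rot']; print(o['clock'],o['eef_pos'],np.degrees(np.arctan2(R[1,1],R[0,1])),o['joints'].round(1))
f=grab('scene'); np.savez('s1.npz',**f); save(f,'s1.png',(180,320,180,360),4)
E
```

```text
2.1833 [0.49021489 0.30438996 0.14972848] 7.636180011337258 [ 20.6   9.5 103.6  -0.   67.1  13. ]
```

View pics/s1.png

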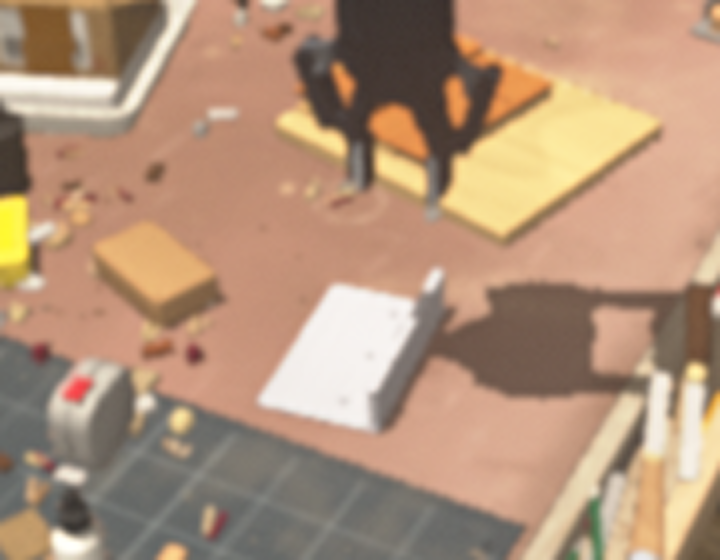

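The crop shows the gripper hovering, flange upright on the robot side (crop px (438,272)–(378,425)). The jaws have ±17 mm of slack, so I'll descend.

Call:
step_arm(rows=[[0.05,-0.05,-4,0.003],[0.05,-0.05,-8,0.003],[0.05,-0.05,-10.5,0.003],[0.05,-0.05,-12.5,0.003],[0.05,-0.05,-13.4,0.003],[0.05,-0.05,-13.9,0.003],[0.05,-0.05,-13.9,0.003]])

```text
clock: 2.82
eef_pos: [0.4919, 0.3026, 0.0125]
tool_rot: [[-0.133, 0.991, 0.0], [0.991, 0.133, -0.0], [-0.0, 0.0, -1.0]]
ft_force: [-0.0, 0.6, -0.1]
finger_gap: 0.505
```

Call:
step_arm(rows=[[0,0,0,0],[0,0,0,0],[0,0,0,0],[0,0,0,0],[0,0,0,0],[0,0,0,0],[0,0,0,0],[0,0,0,0]], jaw=0)

```text
clock: 3.48
eef_pos: [0.4928, 0.3037, 0.014]
tool_rot: [[-0.134, 0.991, 0.002], [0.991, 0.134, 0.001], [0.0, 0.003, -1.0]]
ft_force: [-2.1, -1.3, 6.7]
finger_gap: 0.079
```

Call:
step_arm(rows=[[0,0,0.5,0],[0,0,2,0],[0,0,4,0],[0,0,6,0],[0,0,8,0],[0,0,8,0],[0,0,8,0]])

```text
clock: 4.07
eef_pos: [0.4922, 0.3035, 0.0931]
tool_rot: [[-0.134, 0.991, 0.002], [0.991, 0.134, 0.001], [0.001, 0.002, -1.0]]
ft_force: [0.1, -0.9, -1.6]
finger_gap: 0.081
```

```bash
python3 - <<'E'
from m import *
o=telemetry.observe(); R=o['tool_rot']; print(o['clock'],o['eef_pos'],np.degrees(np.arctan2(R[1,1],R[0,1])),o['finger_gap'],o['ft_force'])
f=grab('scene'); np.savez('s2.npz',**f); save(f,'s2.png',(160,300,190,330),5)
E
```

```text
4.0667 [0.4922402  0.30354094 0.09311513] 7.682239126978755 0.08122471112530483 [ 0.14556704 -0.89299495 -1.59694346]
```

View pics/s2.png

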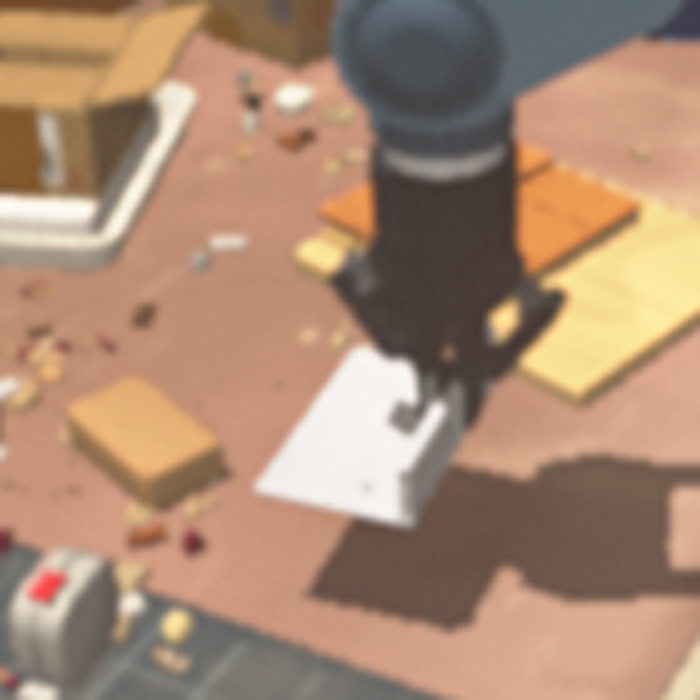

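The strip is held level and flat in the image (leading edge at crop px (260,490)–(360,348)), clear of the bench. I'll carry it over to the bare part of the board.

Call:
step_arm(rows=[[-3.6,-4,0,-0.06],[-3.6,-8,0,-0.12],[-3.6,-12,0,-0.18],[-3.6,-16,0,-0.25],[-3.6,-20,0,-0.32],[-3.6,-23.5,0,-0.383],[-3.6,-26.4,0,-0.383],[-3.6,-26.4,0,-0.383],[-3.6,-26.4,-2,-0.383],[-3.6,-26.4,-3,-0.383]])

```text
clock: 4.95
eef_pos: [0.454, 0.0392, 0.0598]
tool_rot: [[0.248, 0.969, -0.004], [0.969, -0.248, 0.001], [-0.0, -0.004, -1.0]]
ft_force: [-0.9, -0.1, -2.0]
finger_gap: 0.079
```

```bash
python3 - <<'E'
from m import *
o=telemetry.observe(); R=o['tool_rot']; print(o['clock'],o['eef_pos'],np.degrees(np.arctan2(R[1,1],R[0,1])),o['finger_gap'],o['ft_force'])
f=grab('scene'); np.savez('s3.npz',**f); g=grab('top'); np.savez('t3.npz',**g)
a=cv2.resize(f['img'][160:280,230:360,::-1],None,fx=3,fy=3,interpolation=cv2.INTER_CUBIC)
b=cv2.resize(g['img'][130:250,245:375,::-1],None,fx=3,fy=3,interpolation=cv2.INTER_CUBIC)
cv2.imwrite('pics/s3.png',np.hstack([a,b]))
E
```

```text
4.95 [0.45400036 0.03922645 0.05978371] -14.335692974862967 0.07881584953063929 [-0.91388372 -0.07121311 -1.97808232]
```

View pics/s3.png

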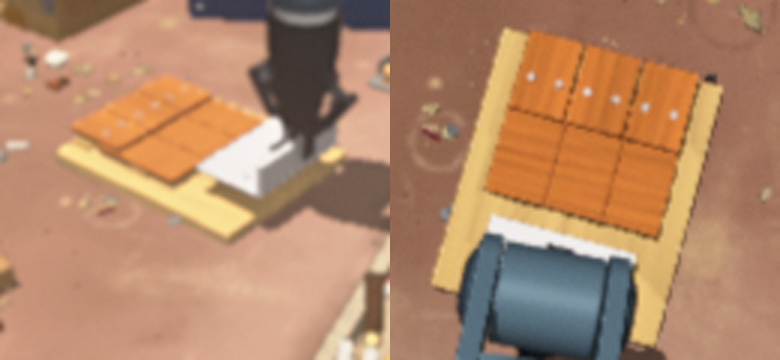

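The pair shows the strip level above the bare board: in the top crop its leading edge runs (490,217)–(637,262), with the butt edge at (485,190)–(658,238). I'll measure their relative pose.

```bash
python3 - <<'E'
from m import *
f=load('t3.npz'); c=lambda x,y:(245+(x-390)/3-.33,130+y/3-.33)
E_=lambda a,b,**k:edge(f,c(*a),c(*b),h=4,**k)
def ang(W): e=W[0]-W[1]; return np.degrees(np.arctan2(e[1],e[0]))-90
l=E_((490,217),(637,262),trim=.06); W=ray(f,l[:2],.050); print('lead',W.round(4).tolist(),ang(W),np.linalg.norm(W[0]-W[1]),l[2])
b=E_((485,190),(658,238)); L=E_((485,190),(510,105)); R=E_((658,238),(681,153))
U=ray(f,[meet(b,L),meet(b,R)],.030); print('butt',U.round(4).tolist(),ang(U),U.mean(0),np.linalg.norm(U[0]-U[1]),b[2])
print('side angles',[(np.degrees(np.arctan2(*(d[1]-d[0])[[1,0]]))) for d in (ray(f,L[:2],.03),ray(f,R[:2],.03))])
# shingle/upper course boundary & upper end
s=E_((510,105),(681,153)); V=ray(f,s[:2],.038); print('course step',V.round(4).tolist(),ang(V),s[2])
t=np.radians(-14.25); ex=np.array([np.cos(t),np.sin(t)]); ey=np.array([-ex[1],ex[0]])
for n,P in(('lead',W),('butt',U),('step',V)): print(n,'along',(P[:,:2]@ex).round(4),'lat',(P[:,:2]@ey).round(4))
print('tcp',np.array([.454,.0392])@ex,np.array([.454,.0392])@ey)
E
```

```text
lead [[0.5329, 0.0919, 0.05], [0.5119, -0.0486, 0.05]] -8.489610533280583 0.1420763886793328 0.7904599306179515
butt [[0.5764, 0.0989, 0.03], [0.534, -0.0717, 0.03]] -13.964200403661096 [0.55520858 0.0135664  0.03      ] 0.17578108327158135 0.30297066357316726
side angles [np.float64(-15.681205598576192), np.float64(-12.900978032186325)]
course step [[0.6575, 0.073, 0.038], [0.6143, -0.0892, 0.038]] -14.902172066349664 1.0221913279129258
lead along [0.4939 0.5081] lat [0.2202 0.0789]
butt along [0.5343 0.5352] lat [0.2377 0.0619]
step along [0.6193 0.6174] lat [0.2326 0.0647]
tcp 0.43038162392013 0.14974744669566764
```

Lateral alignment agrees to about 1 mm (shingle centre 0.1498, strip 0.1497), yaw is about -14.3°, and the butt edge is about 20 mm ahead of the nose. The fitted angle of the lead edge latched onto the gripper, so I'm discarding it. Lowering onto the bare board.

Call:
step_arm(rows=[[0.4,-0.1,-1.2,0],[0.8,-0.2,-2.2,0],[0.8,-0.2,-2.6,0],[0.8,-0.2,-2.8,0],[0.8,-0.2,-2.8,0],[0.8,-0.2,-2.8,0]])

```text
clock: 5.55
eef_pos: [0.4636, 0.0376, 0.0345]
tool_rot: [[0.246, 0.969, 0.0], [0.969, -0.246, -0.0], [0.0, 0.0, -1.0]]
ft_force: [-0.3, 0.0, -1.2]
finger_gap: 0.08
```

Call:
step_arm(rows=[[0,0,-0.1,0],[0,0,-0.2,0],[0,0,-0.2,0],[0,0,-0.2,0]])

```text
clock: 5.88
eef_pos: [0.4637, 0.0372, 0.0324]
tool_rot: [[0.246, 0.969, 0.0], [0.969, -0.246, -0.0], [0.0, 0.0, -1.0]]
ft_force: [-0.2, 0.4, -1.4]
finger_gap: 0.078
```

Call:
step_arm(rows=[[0,0,-0.1,0],[0,0,-0.2,0],[0,0,-0.2,0],[0,0,-0.2,0]])

```text
clock: 6.22
eef_pos: [0.4636, 0.0373, 0.0301]
tool_rot: [[0.246, 0.969, -0.0], [0.969, -0.246, 0.0], [0.0, -0.0, -1.0]]
ft_force: [-0.1, -0.2, -0.8]
finger_gap: 0.081
```

Call:
step_arm(rows=[[0,0,-0.1,0],[0,0,-0.1,0],[0,0,-0.1,0]])

```text
clock: 6.47
eef_pos: [0.4636, 0.0372, 0.0292]
tool_rot: [[0.246, 0.969, -0.0], [0.969, -0.246, 0.0], [-0.0, -0.0, -1.0]]
ft_force: [-0.9, -0.3, -1.3]
finger_gap: 0.08
```

Call:
step_arm(rows=[[0,0,-0.1,0],[0,0,-0.1,0],[0,0,-0.1,0]])

```text
clock: 6.72
eef_pos: [0.4637, 0.0373, 0.029]
tool_rot: [[0.246, 0.969, -0.001], [0.969, -0.246, -0.0], [-0.0, -0.001, -1.0]]
ft_force: [-4.4, -0.0, 7.9]
finger_gap: 0.076
```

Contact with the board came at TCP z ≈ 0.029 (about 9 N). I'll ease off slightly and slide in.

Call:
step_arm(rows=[[0,0,0.05,0],[0.29,-0.074,0.05,0],[0.58,-0.148,0.05,0],[0.87,-0.222,0.05,0],[0.87,-0.222,0.05,0]])

```text
clock: 7.13
eef_pos: [0.473, 0.0349, 0.029]
tool_rot: [[0.246, 0.969, 0.001], [0.969, -0.246, -0.0], [0.0, 0.001, -1.0]]
ft_force: [0.0, 0.8, 3.9]
finger_gap: 0.081
```

Call:
step_arm(rows=[[0.29,-0.074,0,0],[0.58,-0.148,0,0],[0.87,-0.222,0,0],[1.16,-0.296,0,0],[1.16,-0.296,0,0]])

```text
clock: 7.55
eef_pos: [0.4844, 0.032, 0.029]
tool_rot: [[0.246, 0.969, 0.001], [0.969, -0.246, -0.0], [0.0, 0.001, -1.0]]
ft_force: [-2.2, 0.2, 5.4]
finger_gap: 0.08
```

```bash
python3 - <<'E'
from m import *
o=telemetry.observe(); R=o['tool_rot']; print(o['clock'],o['eef_pos'],np.degrees(np.arctan2(R[1,1],R[0,1])),o['finger_gap'],o['ft_force'])
f=grab('scene'); np.savez('s4.npz',**f); g=grab('top'); np.savez('t4.npz',**g)
a=cv2.resize(f['img'][170:270,240:350,::-1],None,fx=6,fy=6,interpolation=cv2.INTER_CUBIC)
cv2.imwrite('pics/s4.png',a)
E
```

```text
7.55 [0.48442071 0.0320243  0.02899928] -14.267125269228652 0.0795432219740876 [-2.15119404  0.18780218  5.43898869]
```

View pics/s4.png

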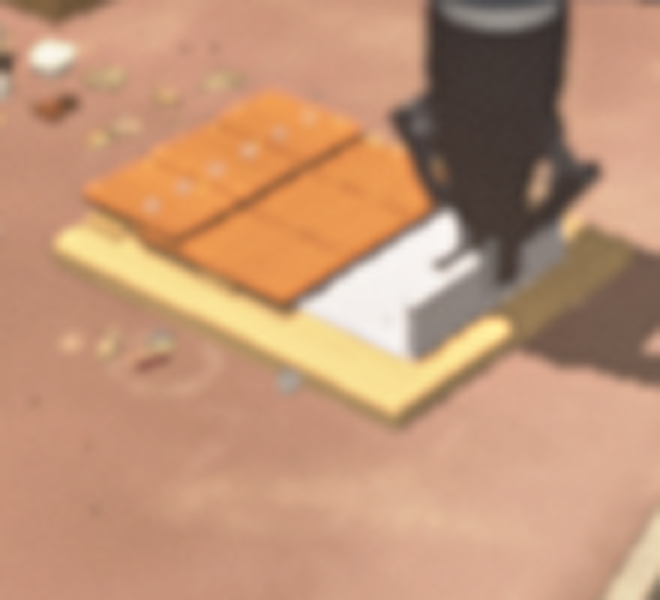

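The strip's leading edge has gone under the butt edge (crop px (290,303)–(440,210)), and the shingle still lies flat. Continuing.

Call:
step_arm(rows=[[0.29,-0.074,0,0],[0.58,-0.148,0,0],[0.87,-0.222,0,0],[1.16,-0.296,0,0],[1.16,-0.296,0,0]])

```text
clock: 8.07
eef_pos: [0.4956, 0.0292, 0.029]
tool_rot: [[0.246, 0.969, -0.0], [0.969, -0.246, 0.0], [0.0, -0.0, -1.0]]
ft_force: [-1.9, 1.6, 5.8]
finger_gap: 0.082
```

Call:
step_arm(rows=[[0.19,-0.049,0,0],[0.39,-0.099,0,0],[0.58,-0.148,0,0],[0.78,-0.198,0,0],[0.78,-0.198,0,0]])

```text
clock: 8.48
eef_pos: [0.503, 0.0273, 0.029]
tool_rot: [[0.246, 0.969, -0.001], [0.969, -0.246, 0.0], [0.0, -0.001, -1.0]]
ft_force: [-3.4, 1.2, 6.9]
finger_gap: 0.079
```

Call:
step_arm(rows=[[0.1,-0.025,0,0],[0.19,-0.049,0,0],[0.29,-0.074,0,0],[0.29,-0.074,0,0]])

```text
clock: 8.82
eef_pos: [0.5055, 0.0267, 0.029]
tool_rot: [[0.246, 0.969, -0.002], [0.969, -0.246, 0.001], [0.0, -0.002, -1.0]]
ft_force: [-5.7, 2.1, 8.6]
finger_gap: 0.082
```

Call:
step_arm(rows=[[0.1,-0.025,0,0],[0.19,-0.049,0,0],[0.29,-0.074,0,0],[0.29,-0.074,0,0]])

```text
clock: 9.15
eef_pos: [0.5084, 0.026, 0.029]
tool_rot: [[0.246, 0.969, -0.002], [0.969, -0.246, 0.001], [0.0, -0.002, -1.0]]
ft_force: [-5.6, 1.7, 8.8]
finger_gap: 0.077
```

Call:
step_arm(rows=[[0.1,-0.025,0,0],[0.19,-0.049,0,0],[0.19,-0.049,0,0]])

```text
clock: 9.4
eef_pos: [0.5103, 0.0255, 0.029]
tool_rot: [[0.246, 0.969, -0.002], [0.969, -0.246, 0.001], [0.0, -0.002, -1.0]]
ft_force: [-6.0, 1.2, 8.2]
finger_gap: 0.086
```

Call:
step_arm(rows=[[0.1,-0.025,0,0],[0.19,-0.049,0,0],[0.19,-0.049,0,0]])

```text
clock: 9.65
eef_pos: [0.5121, 0.025, 0.029]
tool_rot: [[0.246, 0.969, -0.002], [0.969, -0.246, 0.001], [0.0, -0.002, -1.0]]
ft_force: [-5.5, 1.2, 8.5]
finger_gap: 0.084
```

Call:
step_arm(rows=[[0.1,-0.025,0,0],[0.19,-0.049,0,0],[0.19,-0.049,0,0]])

```text
clock: 9.9
eef_pos: [0.5138, 0.0246, 0.029]
tool_rot: [[0.246, 0.969, -0.003], [0.969, -0.246, 0.001], [-0.0, -0.003, -1.0]]
ft_force: [-7.7, 1.7, 10.5]
finger_gap: 0.079
```

Call:
step_arm(rows=[[0.1,-0.025,0,0],[0.1,-0.025,0,0],[0.1,-0.025,0,0]])

```text
clock: 10.15
eef_pos: [0.5137, 0.0246, 0.029]
tool_rot: [[0.246, 0.969, -0.006], [0.969, -0.246, 0.001], [-0.0, -0.006, -1.0]]
ft_force: [-11.4, 3.7, 15.3]
finger_gap: 0.081
```

Forward motion stopped at nose ≈ 0.578, where 0.577 was predicted, and the force is rising. I'll seat it slightly more firmly and check.

Call:
step_arm(rows=[[0.1,-0.025,0,0],[0.1,-0.025,0,0],[0.1,-0.025,0,0],[0.1,-0.025,0,0]])

```text
clock: 10.48
eef_pos: [0.5137, 0.0246, 0.029]
tool_rot: [[0.246, 0.969, -0.009], [0.969, -0.246, 0.002], [-0.001, -0.009, -1.0]]
ft_force: [-16.3, 3.0, 20.6]
finger_gap: 0.077
```

```bash
python3 - <<'E'
from m import *
o=telemetry.observe(); R=o['tool_rot']; print(o['clock'],o['eef_pos'],np.degrees(np.arctan2(R[1,1],R[0,1])),R[:,2],o['finger_gap'],o['ft_force'],o['wrist_torque'])
f=grab('scene'); np.savez('s5.npz',**f); g=grab('top'); np.savez('t5.npz',**g)
a=cv2.resize(f['img'][170:270,240:350,::-1],None,fx=7,fy=6,interpolation=cv2.INTER_CUBIC)
cv2.imwrite('pics/s5.png',a[:,:770])
# compare shingle appearance with before, height of butt strip from depth
for n in('s3.npz','s5.npz'):
    w=cloud(load(n)); p=w[170:270,240:350].reshape(-1,3)
    t=np.radians(-14.25); ex=np.array([np.cos(t),np.sin(t)]); ey=np.array([-ex[1],ex[0]])
    a=p[:,:2]@ex; l=p[:,:2]@ey-.1498
    for r in((.003,.03),(.04,.075)):
        m=(a>.537+r[0])&(a<.537+r[1])&(l>.0)&(l<.08)&(p[:,2]>.02)&(p[:,2]<.06); print(n,r,m.sum(),np.median(p[m,2]))
E
```

```text
10.4833 [0.51371071 0.02463318 0.02897498] -14.22797470804375 [-0.00868684  0.0015708  -0.99996103] 0.07659107820479341 [-16.28081084   2.97454771  20.55282878] [ 0.43045597  2.18716404 -0.01613973]
s3.npz (0.003, 0.03) 98 0.027038811239054772
s3.npz (0.04, 0.075) 118 0.027058041950298206
s5.npz (0.003, 0.03) 98 0.026949032419841368
s5.npz (0.04, 0.075) 125 0.027239794354860347
```

View pics/s5.png

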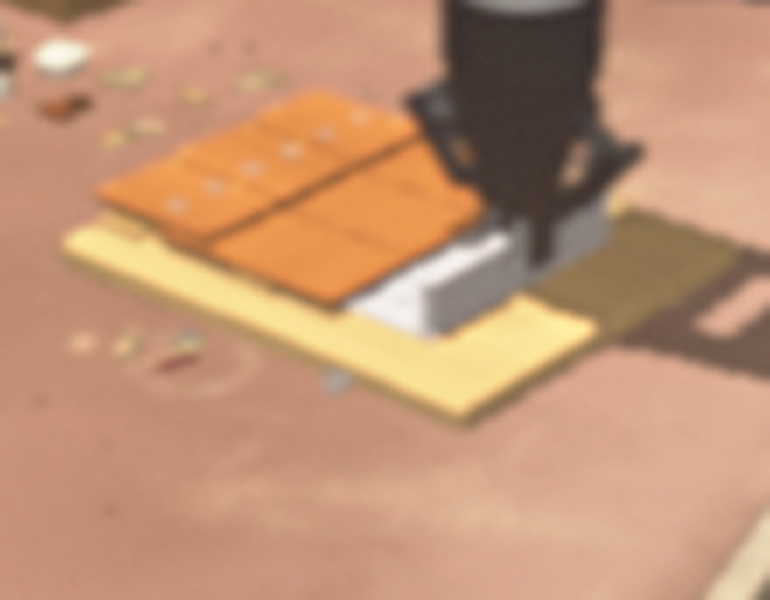

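The shingle lies flat (its height is unchanged before and after), with about 40 mm of the strip inserted. The hard forward push is tilting the tool by 0.5°, so I'll relax it and press down instead.

Call:
step_arm(rows=[[-0.06,0.015,-0.03,0],[-0.12,0.03,-0.06,0],[-0.12,0.03,-0.06,0],[-0.12,0.03,-0.06,0],[-0.12,0.03,-0.06,0]])

```text
clock: 11.0
eef_pos: [0.5138, 0.0246, 0.029]
tool_rot: [[0.246, 0.969, -0.006], [0.969, -0.246, 0.001], [-0.0, -0.006, -1.0]]
ft_force: [-14.2, 2.2, 19.3]
finger_gap: 0.084
```

Call:
step_arm(rows=[[-0.05,0.012,-0.02,0],[-0.1,0.025,-0.03,0],[-0.1,0.025,-0.03,0],[-0.1,0.025,-0.03,0],[-0.1,0.025,-0.03,0],[-0.1,0.025,-0.03,0]])

```text
clock: 11.5
eef_pos: [0.5137, 0.0246, 0.029]
tool_rot: [[0.246, 0.969, -0.003], [0.969, -0.246, 0.001], [-0.0, -0.003, -1.0]]
ft_force: [-10.5, 1.8, 17.6]
finger_gap: 0.079
```

```bash
python3 - <<'E'
from m import *
o=telemetry.observe(); R=o['tool_rot']; print(o['clock'],o['eef_pos'],R[2],np.degrees(np.arctan2(R[1,1],R[0,1])),o['finger_gap'],o['ft_force'],o['wrist_torque'])
g=grab('top'); f=grab('scene')
t=np.radians(-14.25); ex=np.array([np.cos(t),np.sin(t)]); ey=np.array([-ex[1],ex[0]])
# flange top edge line and shingle butt edge line in scene -> squareness, depth
c=lambda x,y:(240+x/7-.43,170+y/6-.42)
for n,a,b,z in(('butt',(345,300),(475,222),.030),('leg-side',(345,305),(420,333),.018),('flange top',(428,290),(525,232),.054)):
    l=edge(f,c(*a),c(*b),h=2.5,trim=.08); W=ray(f,l[:2],z); e=W[1]-W[0]
    print(n,'along',(W[:,:2]@ex).round(4),'lat',(W[:,:2]@ey-.1498).round(4),'ang',np.degrees(np.arctan2(e[1],e[0])).round(2),'res',l[2].round(2))
a=cv2.resize(g['img'][140:240,260:370,::-1],None,fx=7,fy=6,interpolation=cv2.INTER_CUBIC); cv2.imwrite('pics/t6.png',a)
E
```

```text
11.5 [0.51374353 0.02461427 0.02896437] [-2.73748394e-04 -3.31027835e-03 -9.99994484e-01] -14.241963254565349 0.07918485006282137 [-10.49695172   1.76592165  17.56894805] [0.3610183  1.49674994 0.02403192]
butt along [0.5239 0.5224] lat [ 0.0872 -0.0115] ang -105.12 res 0.3
leg-side along [0.5395 0.4907] lat [0.0662 0.0791] ang 150.83 res 1.15
flange top along [0.4776 0.4995] lat [ 0.0817 -0.001 ] ang -89.41 res 0.93
```

View pics/t6.png

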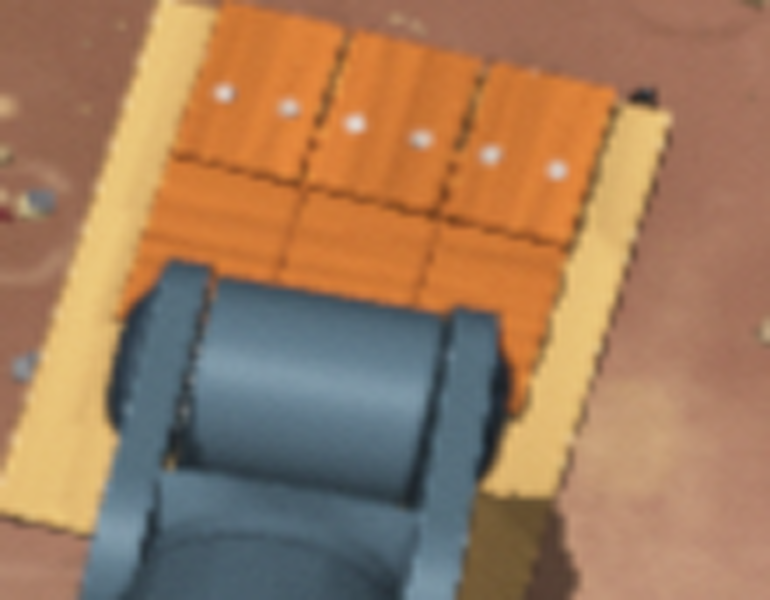

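Seating checks out. With the nose pushed against the batten at about 16 N, the yaw moment was about 0, so contact is even and the strip is square. Down force is 17.6 N and tilt 0.2°. The last top view shows the wrist hiding the strip but the shingle and board undisturbed. Handing in.

```bash
python3 -c "
from station import order; print(order.close_job())"
```

```text
the job is handed in; nothing more can be done
None
```

I slid the flashing under the shingle until it hit what I take to be the hidden batten, and handed the job in at about 11.5 s of the 38 s allowed. The gripper is still holding the strip pressed on the board.

**Checks that held:**
- **Fully home:** forward motion stopped dead with the nose at 0.578 m along the board's axis; I had predicted the stop at 0.577 m. It did not move when pushed at about 16 N.
- **Square:** the tool yaw is -14.24°, against -14.25° averaged over the board's edges. The yaw moment while pushing was about 0, so the leading edge bears evenly on the batten.
- **Ends inside the shingle:** lateral centring was about 1 mm before insertion, with 15 mm of spare width each side.
- **Pressed flat:** about 17.6 N down and 10.5 N towards the batten, with the tool tilted 0.2°.
- **Shingle not lifted:** its height from the depth image matched before and after insertion, to within the noise. The route kept clear of the tools, though I did not re-measure where they lie.

**Checks that failed or disagreed:**
- In the last pictures the wrist hid much of the strip. The edge fits on the flange and on the side of the leg were too poor to use, so squareness and depth rest on the arm readings and forces.
- Estimates of where the shingle's lower edge lies ranged over several millimetres between the fits. The scene camera's fit was about 12 mm off the top camera's, so I relied on the contact force for the final depth.

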